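Wedge and hold a bag base board flush in the gluing jig

ROBOT

A 6-joint arm with a two-finger parallel gripper is mounted at the origin on the work surface. World frame = base frame: x ahead of the robot, y to its left, z up, the work surface at z = 0. Lengths are in mm, angles in rad, forces in N, time in s.
With the tool pointing down it reaches from about 350 to 975 mm from the base axis. Payload 7.1 kg.
Tool frame: the origin (TCP) lies midway between the tips of the shut fingers; the grasp point (between the pads) lies 19 mm behind it (ctrl.hold_point_z is the distance from the TCP to the grasp point, in mm); x points along the fingers, y is the direction in which the jaws open and shut, and the axes are right-handed (so a half turn about x gives the same grasp; the last joint's range is limited). The gripper opens to 88 mm and grips with 3 to 60 N. Pads are 20 mm wide; open, the fingers measure 115 mm over their backs; the gripper's body (75 mm by 178 mm) begins 61 mm behind the grasp point.
Start: joints at [-1.209, 0.423, 1.63, -0, 1.089, -0.019], TCP at [232.306, -580.206, 222.675] pointing down, gripper open.
Joint ranges: [-3, 3], [-0.9, 2.11], [0.09, 2.58], [-1.31, 4.45], [0.11, 2.69], [-2.54, 2.54]. Speed limits (rad/s): [2.39, 2.39, 3.01, 3.14, 3.14, 3.14].

INTERFACE

Orientations are given as a rotation vector (axis times angle).
In Python, from workcell import ctrl, get_image, calibration gives the robot as it stands.
- The arm moves only by the tool move_arm, never from a script. Its argument "rows" is a list of rows, each a list of 5 numbers: the shift along the world's x, y, z in mm, then the turn about the world's z in rad, then the closure, from -1 (fully open) to 1 (shut). In form: [[tx, ty, tz, roll, jaw], ...]. A call has 1 to 12 rows; each row is the pose to reach, as a shift and turn from the pose measured when the call began; what a row does not reach only later rows make up. A row lasts 1/8 s, in which the tool goes at most 62.5 mm and 10.7 degrees, less where a joint would pass 70% of its speed; a pose out of reach is approached as far as the arm can. A call with a gripper value outside its range is refused whole. The fingers move at their own pace and stop on an object; the grip force is fixed at half the most. Time passes only in rows, so rows that repeat a pose let the fingers close. It gives the time, the measured TCP pose, the force and the opening at its end, in the units of the state.
- ctrl.get_obs(): the state, without advancing time (a new reading comes with each control period).
- get_image(name): name is "scene" or "top"; returns the picture (400x640x3 uint8, blue, green, red); there is no depth.
- calibration(name): a dict with "fx", "fy", "cx", "cy" (pixels), "view" (4x4, takes a point from world to camera coordinates). Camera axes: x right, y up, looking along -z (the intrinsics and any distortion apply to the point x, -y, -z); pixel columns grow to the right and rows downward; lengths in mm; the calibration is good to about 2 mm. A picture is of the moment at which its call begins. calibration takes no time and is no camera call.
- ctrl.close_job(): hands the job in, once; it reports no verdict.
The state is a dict: "t": time; "qpos": joint angles; "qvel": joint speeds; "joint_torque": joint torques, N m; "ee_pos": TCP position; "orientation": TCP orientation; "ft_force": force on the tool from outside, world axes, zero at the start; "moment": the same for the moment, N m; "width": finger opening in mm.
Only numpy, scipy, OpenCV 4.12 (cv2) and the standard library are available. Lean on these libraries where they do the work, as an engineer would, in place of code of your own. Each camera call takes 0.05 s, during which the arm holds its last target.

TASK

On the gluing jig, slide the guard's red grip all the way to its end stop, then take the orange-handled spacer out of its holder and slide its blade upright, well down, into the gap beside the rail, in the one bay where the gap is wide enough for it. With the spacer, push that board flush against the aluminium fence and finish while still gripping the spacer and holding the board firmly pressed there. Do not shift the other two boards or disturb anything else on the bench.

Things in the scene. Friction and masses are not known exactly. Their poses are not given: they have to be found in the camera images.
- jig: gluing jig, fixed to the bench. Origin: centre of its underside; x points from the rail to the fence, z up, y along the fence. Yellow floor plate 8 mm thick; plywood rail on the robot side with its inner face at x = -45 mm and its top at z = 30 mm; aluminium fence face at x = +45 mm. Three bays, centred at y = -90, 0 and +90 mm, 78 mm wide, 90 mm deep in x, open above, with 12 mm dividers between them up to z = 26 mm.
- fence: the jig's aluminium fence; origin: middle of the lower edge of the face that the boards are pressed against (jig x = +45 mm, z = 8 mm); same axes as the jig; its top is at jig z = 40 mm
- guard (a joint): steel guard slide on top of the rail, in m: 0 = shut, 0.045 = at its end stop (starts between 0 and 0.012); it grows as the grip moves along the jig's +y. Three steel teeth, 32 mm wide, top at jig z = 36 mm, reach 29 mm over the bays from the rail; shut, they cover the middle of each bay's gap; at the end stop they stand over the dividers and leave 58 mm of each gap free, centred on the bay. About 1.5 N moves it, and it stays where it is left.
- guard_grip (a point): centre of the top of the guard slide's upright red grip: 16 mm along the jig's x, 24 mm along y, 40 mm tall (top at jig z = 75.5 mm). At 0 it is at jig y = -190 mm, jig x = -55 mm
- board_66: wooden board 66 mm deep (its x), 72 mm wide (y), 20 mm thick, about 79 g, lying loose in one of the jig's three bays, which one varies. Origin: middle of its lower edge on the fence side, x towards the fence, so its other edge lies at x = -66 mm. At the start it lies 4 to 7 mm short of the fence, up to 2 degrees askew. It leaves a gap of 17 to 20 mm to the rail at the start, 24 mm once it is flush: room for the spacer. About 1 N slides it.
- board_80: wooden board 80 mm deep (its x), 72 mm wide (y), 20 mm thick, about 96 g, lying loose in one of the jig's three bays, which one varies. Origin: middle of its lower edge on the fence side, x towards the fence, so its other edge lies at x = -80 mm. At the start it lies 4 to 7 mm short of the fence, up to 2 degrees askew. Its gap to the rail is at most 10 mm: too narrow for the spacer.
- board_82: wooden board 82 mm deep (its x), 72 mm wide (y), 20 mm thick, about 98 g, lying loose in one of the jig's three bays, which one varies. Origin: middle of its lower edge on the fence side, x towards the fence, so its other edge lies at x = -82 mm. At the start it lies 4 to 7 mm short of the fence, up to 2 degrees askew. Its gap to the rail is at most 8 mm: too narrow for the spacer.
- spacer: upright spacer, about 120 g: a white blade 12 mm thick (its x), 42 mm wide (y), 42 mm high, and above it an orange handle 20 mm thick (x), 38 mm wide (y), from 40 to 85 mm above the foot. Origin: centre of its foot, z up
- holder: dark wooden holder, fixed to the bench, in which the spacer stands; origin: centre of its underside. Foot plate 80 x 90 x 7 mm; slot 16 x 46 mm (x, y), its floor at z = 8 mm, its rim at z = 28 mm, open above
- glue_jar: closed amber glue jar, 64 mm across, 75 mm high; a bystander; origin at its underside
- hammer: small hammer lying flat, handle along its x; a bystander; origin at its underside
- spool_blue: wooden spool of blue thread standing, 40 mm across, 55 mm high; a bystander; origin at its underside
- spool_green: wooden spool of green thread standing, 40 mm across, 55 mm high; a bystander; origin at its underside
Not all that is in view belongs to the job. Leave any pink look-alike of the board_66 alone. There is more than one size of the spacer; the one meant has the size given above.

How it is judged:
By the outcome, as a careful person would: the job done as asked, in the order asked, and still so for the second after the job is handed in, while the arm keeps its last pose, push and grip.
It also fails if it takes over 51 s, if anything falls off the work surface, if the arm or the gripper's body presses on something with over 40 N, if the wrist force passes 120 N, or if a joint passes its speed limit or range.

## Working session

There is one attempt and no reset: what is moved stays moved. The work goes in short steps, Python scripts to look and compute and a tool call to move; the robot and the scene stay as the last step left them, time stands still between calls to the robot, and variables do not carry over. Pictures are saved under pics/ and viewed, and the job is handed in when it is done.

Besides the shell and the picture viewer there is one more tool, called after "Call:" by a JSON object that holds its "fn" and its "kwargs", one argument or row to a line. move_arm: Moves the arm, as the interface text tells. Its arguments: {"type":"object","properties":{"rows":{"type":"array"}},"required":["rows"]}

```bash
mkdir -p pics; ls; python3 - <<'E'
from workcell import ctrl,get_image,calibration
import cv2
for n in("scene","top"):
    cv2.imwrite(f"pics/{n}0.png",get_image(n)); c=calibration(n); print(c)
print(ctrl.get_obs(), ctrl.hold_point_z)
E
```

```text
pics
{'fx': 443.4807989591633, 'fy': 443.4807989591633, 'cx': 319.4062565791081, 'cy': 199.94873543108167, 'view': array([[-9.61024849e-02,  9.95300008e-01, -1.19250365e-02,
         7.16109631e+01],
       [-7.62111723e-01, -6.58696669e-02,  6.44086104e-01,
         3.69573077e+02],
       [ 6.40273406e-01,  7.09864852e-02,  7.64860043e-01,
        -1.56269449e+03],
       [ 0.00000000e+00,  0.00000000e+00,  0.00000000e+00,
         1.00000000e+00]])}
{'fx': 464.4181100905295, 'fy': 464.4181100905295, 'cx': 320.65040051513836, 'cy': 200.19741699412, 'view': array([[ 7.73593981e-03, -9.99854537e-01, -1.52006350e-02,
        -9.43061491e+00],
       [ 9.86710683e-01,  5.16522837e-03,  1.62404889e-01,
        -5.42263427e+02],
       [-1.62302750e-01, -1.62549834e-02,  9.86607112e-01,
        -1.28057892e+03],
       [ 0.00000000e+00,  0.00000000e+00,  0.00000000e+00,
         1.00000000e+00]])}
{'t': 0.1, 'qpos': array([-1.20899999e+00,  4.23763012e-01,  1.63058076e+00, -5.66711573e-05,
        1.08861388e+00, -1.90172379e-02]), 'qvel': array([ 0.00145675, -0.00066625, -0.00171879, -0.00225662, -0.00205472,
       -0.00130846]), 'joint_torque': array([-1.06882024e-03, -5.45616817e+01, -2.74324948e+01,  6.45030336e-02,
        1.88696128e-02, -3.91409537e-05]), 'ee_pos': array([ 232.12296843, -579.76732374,  221.99321041]), 'orientation': array([ 2.01323748,  0.38948832, -2.01381628]), 'ft_force': array([-1.15439522, -0.01678938, -0.26575939]), 'moment': array([ 0.02915043, -0.00507463, -0.01375208]), 'width': 87.90392950047966} 18.700000000000003
```

View pics/scene0.png

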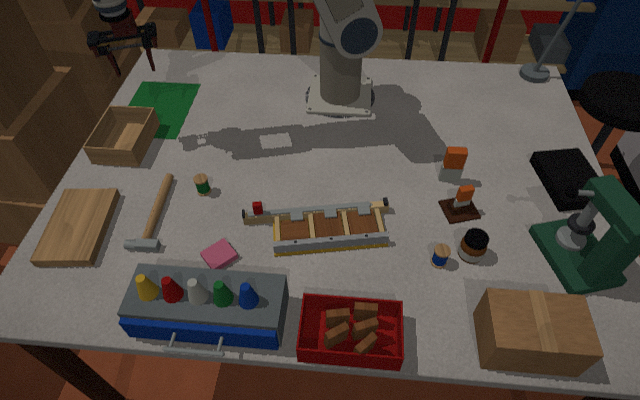

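View pics/top0.png

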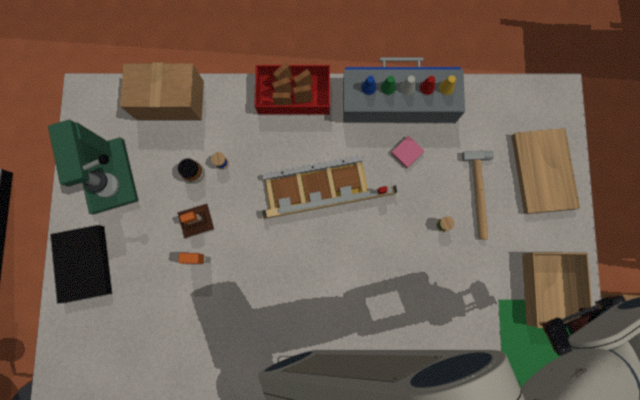

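```bash
python3 - <<'E'
import cv2
t=cv2.imread("pics/top0.png");s=cv2.imread("pics/scene0.png")
a=cv2.resize(t[145:225,250:410],(800,400),interpolation=cv2.INTER_CUBIC)
b=cv2.resize(t[150:270,165:245],(400,600),interpolation=cv2.INTER_CUBIC)
c=cv2.resize(s[185:265,235:395],(800,400),interpolation=cv2.INTER_CUBIC)
d=cv2.resize(s[140:270,420:500],(370,600),interpolation=cv2.INTER_CUBIC)
f=lambda i:cv2.convertScaleAbs(i,alpha=1.6)
cv2.imwrite("pics/c1.png",f(a));cv2.imwrite("pics/c2.png",f(cv2.hconcat([b,d])));cv2.imwrite("pics/c3.png",f(c))
E
```

```text
(no output)
```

View pics/c1.png

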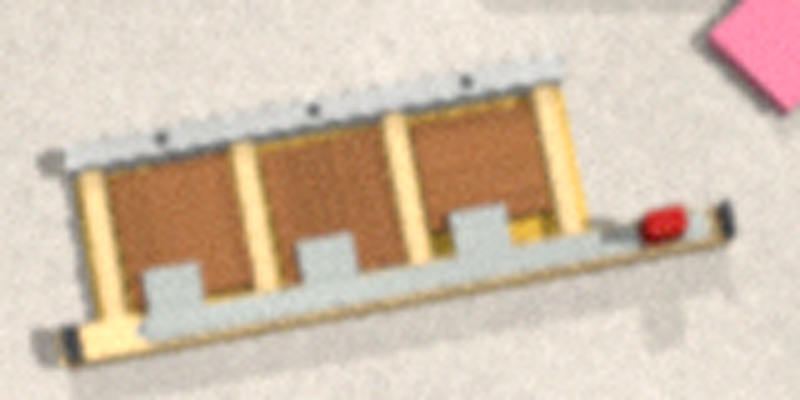

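View pics/c2.png

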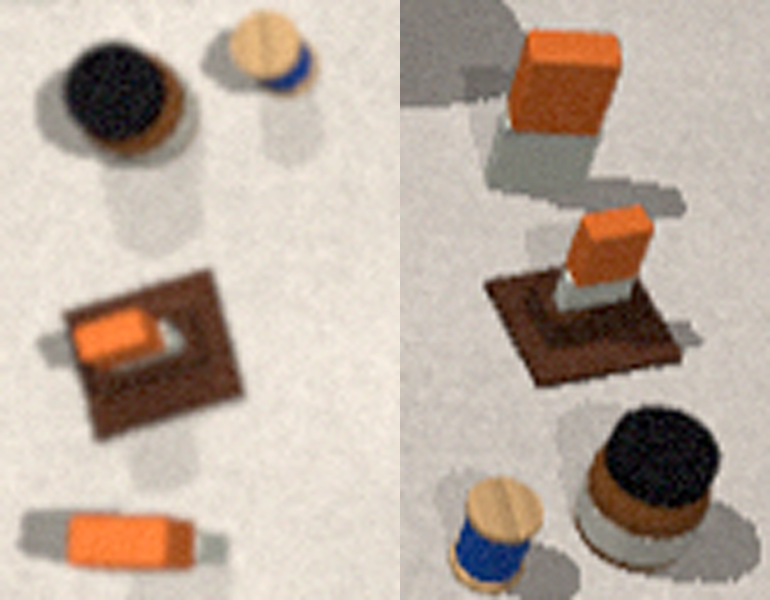

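View pics/c3.png

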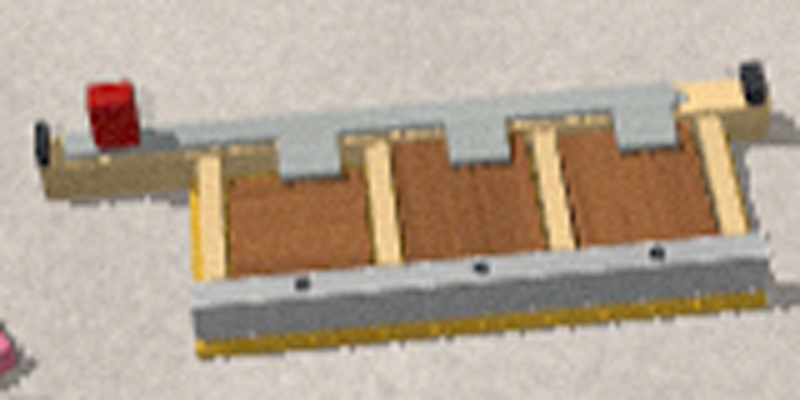

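```bash
cat > h.py <<'E'
import numpy as np,cv2
from workcell import ctrl,get_image,calibration
C={n:calibration(n) for n in("scene","top")}
def ray(n,u,v):
    c=C[n];V=c["view"];R=V[:3,:3];o=-R.T@V[:3,3]
    d=R.T@np.array([(u-c["cx"])/c["fx"],-(v-c["cy"])/c["fy"],-1]);return o,d
def onz(n,u,v,z):
    o,d=ray(n,u,v);return (o+d*(z-o[2])/d[2])
def proj(n,p):
    c=C[n];q=c["view"][:3,:3]@np.array(p,float)+c["view"][:3,3]
    return np.array([c["cx"]+c["fx"]*q[0]/-q[2],c["cy"]-c["fy"]*q[1]/-q[2]])
def tri(p):
    A=[];b=[]
    for n,(u,v) in p.items():
        o,d=ray(n,u,v);d/=np.linalg.norm(d);P=np.eye(3)-np.outer(d,d);A.append(P);b.append(P@o)
    return np.linalg.lstsq(np.vstack(A),np.hstack(b),rcond=None)[0]
E
python3 - <<'E'
from h import *
t=cv2.imread("pics/top0.png");s=cv2.imread("pics/scene0.png")
# divider mask in top view
hsv=cv2.cvtColor(t,cv2.COLOR_BGR2HSV)
for (x,y) in [(271,190),(301,178),(332,175),(362,170),(296,185),(355,190),(258,216)]: print((x,y),hsv[y,x])
for nm,im in(("top",t),("scene",s)):
    h=cv2.cvtColor(im,cv2.COLOR_BGR2HSV)
    red=((h[...,0]<6)|(h[...,0]>174))&(h[...,1]>170)&(h[...,2]>60)
    org=(h[...,0]>=6)&(h[...,0]<14)&(h[...,1]>200)&(h[...,2]>90)
    for k,m in(("red",red),("org",org)):
        n,l,st,ce=cv2.connectedComponentsWithStats(m.astype(np.uint8))
        print(nm,k,[(st[i].tolist(),ce[i].round(1).tolist()) for i in range(1,n) if 12<st[i][4]<500])
m=((hsv[...,0]>14)&(hsv[...,0]<24)&(hsv[...,2]>150)&(hsv[...,1]>60)).astype(np.uint8)
cv2.imwrite("pics/m.png",cv2.resize(m[145:225,250:410]*255,(800,400),interpolation=0))
E
```

```text
(271, 190) [ 19  92 153]
(301, 178) [ 19 124 119]
(332, 175) [ 18 116 114]
(362, 170) [ 20 132 158]
(296, 185) [ 12 156 103]
(355, 190) [ 21 179 147]
(258, 216) [16 30 95]
top red [([420, 76, 15, 18, 154], [428.3, 85.3]), ([378, 187, 9, 7, 39], [382.2, 189.7])]
top org [([189, 215, 7, 6, 14], [192.9, 218.1]), ([197, 255, 6, 8, 21], [200.3, 258.5])]
scene red [([126, 0, 14, 19, 139], [133.1, 7.0]), ([143, 0, 54, 14, 389], [170.9, 3.4]), ([201, 0, 15, 51, 115], [208.5, 28.5]), ([230, 1, 25, 23, 486], [242.1, 11.6]), ([259, 1, 11, 23, 181], [264.1, 12.5]), ([274, 2, 13, 23, 203], [279.0, 11.0]), ([294, 2, 4, 7, 24], [295.5, 5.0]), ([304, 3, 15, 23, 146], [312.8, 12.3]), ([408, 7, 4, 23, 30], [409.6, 18.5]), ([416, 7, 21, 23, 400], [425.6, 18.0]), ([439, 8, 10, 23, 135], [443.2, 18.8]), ([482, 47, 6, 15, 26], [484.6, 54.3]), ([253, 202, 10, 12, 101], [257.1, 207.7]), ([161, 277, 21, 26, 332], [169.3, 290.7])]
scene org [([444, 147, 23, 19, 99], [453.8, 151.7]), ([456, 185, 18, 16, 86], [464.0, 190.1])]
```

View pics/m.png

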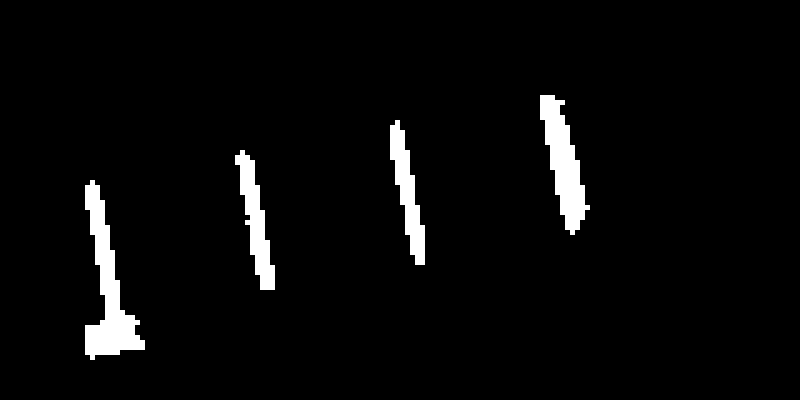

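```bash
cat > jig.py <<'E'
from h import *
def jigpose(t,verb=True):
    hsv=cv2.cvtColor(t,cv2.COLOR_BGR2HSV)
    m=((hsv[...,0]>14)&(hsv[...,0]<24)&(hsv[...,2]>150)&(hsv[...,1]>60)).astype(np.uint8)
    m[:145]=0;m[225:]=0;m[:,:250]=0;m[:,400:]=0
    n,l,st,ce=cv2.connectedComponentsWithStats(m)
    ids=sorted([i for i in range(1,n) if st[i][4]>40],key=lambda i:st[i][0])
    L=[]
    for i in ids:
        v,u=np.where(l==i)
        k=v<(207 if i!=ids[-1] else 192)
        p=np.array([onz("top",a,b,26)[:2] for a,b in zip(u[k],v[k])])
        c=p.mean(0);d=np.linalg.svd(p-c)[2][0];d*=np.sign(d[0]);L.append((c,d))
        if verb: print("div",c.round(1),np.degrees(np.arctan2(d[1],d[0])).round(2))
    g=cv2.GaussianBlur(cv2.cvtColor(t,cv2.COLOR_BGR2GRAY),(0,0),.7).astype(float)
    P=[]
    for u in range(270,358):
        vc=177-(u-270)*.172; vs=np.arange(int(vc)-5,int(vc)+6)
        gr=g[vs+1,u]-g[vs-1,u]; k=np.argmin(gr)
        if 0<k<len(vs)-1:
            a,b,c=gr[k-1:k+2];o=.5*(a-c)/(a-2*b+c)
            P.append([u,vs[k]+o])
    P=np.array(P);vx,vy,x0,y0=cv2.fitLine(P.astype(np.float32),cv2.DIST_HUBER,0,.01,.01).ravel()
    r=np.abs((P[:,1]-y0)-(P[:,0]-x0)*vy/vx);
    F=[onz("top",u,y0+(u-x0)*vy/vx,40)[:2] for u in(275,355)]
    d=F[0]-F[1]; th=np.arctan2(d[1],d[0])-np.pi/2
    if verb: print("fence res",np.median(r),"th",np.degrees(th),F)
    return L,F,th
if __name__=="__main__":
    t=cv2.imread("pics/top0.png");L,F,th=jigpose(t)
    ex=np.array([np.cos(th),np.sin(th)]);ey=np.array([-ex[1],ex[0]])
    fx=np.mean([f@ex for f in F]); print("fence s",[f@ex for f in F],"div ey",[c@ey for c,d in L])
    O=(fx-45)*ex+np.mean([c@ey for c,d in L])*ey; print("O",O)
    q=lambda x,y,z:np.r_[O+x*ex+y*ey,z]
    for g in(0,.012): print("grip pred",proj("top",q(-55,-190+g*1000,75.5)),proj("scene",q(-55,-190+g*1000,75.5)))
    ov=cv2.resize(t[145:225,250:410],(800,400),interpolation=cv2.INTER_CUBIC);ov=cv2.convertScaleAbs(ov,alpha=1.6)
    s=cv2.imread("pics/scene0.png");os=cv2.convertScaleAbs(cv2.resize(s[185:265,235:395],(800,400),interpolation=cv2.INTER_CUBIC),alpha=1.6)
    segs=[((x,y,26) ,) for x in(45,-40) for y in(-141,-129,-51,-39,39,51,129,141)]+[((45,y,40),) for y in(-141,0,141)]+[((-45,y,30),) for y in(-135,-45,45,135)]
    for (p,) in segs:
        for n,im,o in(("top",ov,(250,145)),("scene",os,(235,185))):
            u=(proj(n,q(*p))-o+.5)*5; cv2.circle(im,tuple(int(a) for a in u),3,(255,0,255),1)
    cv2.imwrite("pics/ov.png",cv2.vconcat([ov,os])[:,:][0:800:1]) if 0 else (cv2.imwrite("pics/ov1.png",ov),cv2.imwrite("pics/ov2.png",os))
E
python3 jig.py
```

```text
div [563.1 141.4] 11.59
div [578.3  52.7] 11.21
div [595.9 -35.4] 10.86
div [ 613.8 -126.2] 11.68
fence res 0.1540741346353396 th 11.177333778866004 [array([612.60374355, 126.69106748]), array([ 658.29252164, -104.53416889])]
fence s [np.float64(625.5424162135623), np.float64(625.5424162135623)] div ey [np.float64(29.606797784475503), np.float64(-60.40768116613791), np.float64(-150.2332016066172), np.float64(-242.82937084158868)]
O [590.07172738   8.58008722]
grip pred [385.97772977 187.88608482] [253.18461347 202.27194788]
grip pred [381.76212793 188.68512429] [257.81835826 201.88673122]
```

View pics/ov1.png

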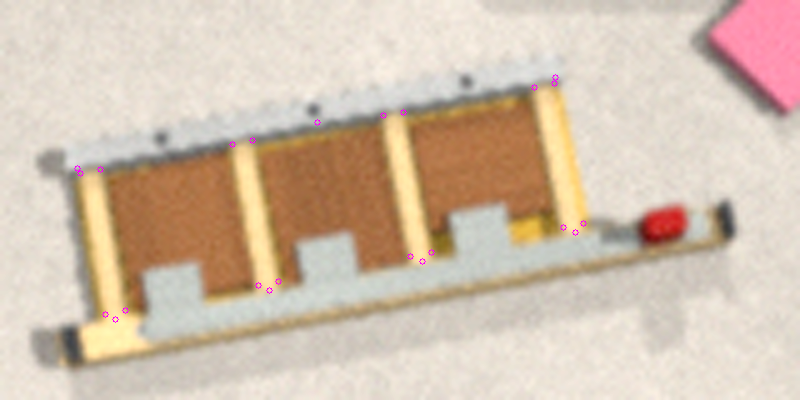

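View pics/ov2.png

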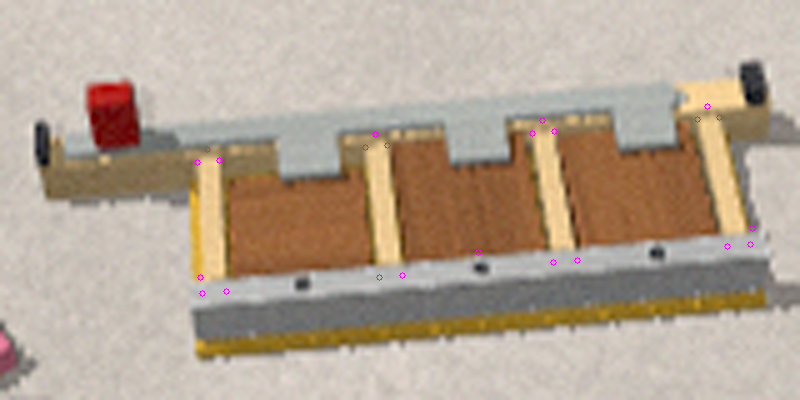

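```bash
python3 - <<'E'
from h import *
t=cv2.imread("pics/top0.png");s=cv2.imread("pics/scene0.png")
def seg(im,n,box,kind,z):
    x0,y0,x1,y1=box; k=8
    c=cv2.resize(im[y0:y1,x0:x1],None,fx=k,fy=k,interpolation=cv2.INTER_CUBIC)
    h=cv2.cvtColor(c,cv2.COLOR_BGR2HSV).astype(int)
    m=(h[...,1]>130)&((h[...,0]<18)|(h[...,0]>172))
    v=h[...,2][m]; thr=cv2.threshold(v.astype(np.uint8).reshape(-1,1),0,255,cv2.THRESH_OTSU)[0]
    print(n,kind,"V pct",np.percentile(v,[5,25,50,75,95]),thr)
    mm=(m&(h[...,2]>thr)).astype(np.uint8)
    mm=cv2.morphologyEx(mm,cv2.MORPH_OPEN,np.ones((9,9)))
    cs=max(cv2.findContours(mm,cv2.RETR_EXTERNAL,cv2.CHAIN_APPROX_NONE)[0],key=cv2.contourArea)
    P=np.array([onz(n,x0+(a+.5)/k-.5,y0+(b+.5)/k-.5,z)[:2] for a,b in cs[:,0]],np.float32)
    print("  rect",cv2.minAreaRect(P)); M=cv2.moments(cs);cc=(x0+M['m10']/M['m00']/k-.5,y0+M['m01']/M['m00']/k-.5);print("  cen",cc,onz(n,*cc,z))
    cv2.imwrite(f"pics/s_{n}_{kind}.png",np.hstack([cv2.convertScaleAbs(c,alpha=1.5),cv2.cvtColor(mm*255,cv2.COLOR_GRAY2BGR)]))
    return cc
a=seg(t,"top",(175,207,203,229),"sp",93);b=seg(s,"scene",(450,180,478,206),"sp",93);print(tri({"top":a,"scene":b}))
a=seg(t,"top",(372,182,394,196),"gr",75.5);b=seg(s,"scene",(246,196,270,216),"gr",75.5);print(tri({"top":a,"scene":b}))
E
```

```text
top sp V pct [ 40.  51.  67. 123. 160.] 99.0
  rect ((487.6646423339844, 357.0224304199219), (24.703767776489258, 46.73185729980469), 12.422415733337402)
  cen (187.5944502743709, 216.44977427253448) [487.21198049 357.89745827  93.        ]
scene sp V pct [ 37.  83.  88. 120. 140.] 105.0
  rect ((491.1024475097656, 360.05572509765625), (20.30792999267578, 38.25319290161133), 17.959339141845703)
  cen (466.3766336617242, 187.79795667893987) [491.01095553 360.0279854   93.        ]
[487.77015439 360.18716886  89.20562106]
top gr V pct [ 68.  87. 121. 128. 131.] 103.0
  rect ((570.4480590820312, -179.7467498779297), (13.409671783447266, 21.07714080810547), 8.540499687194824)
  cen (382.8304712128754, 188.720362535258) [ 570.53396894 -179.67881913   75.5       ]
scene gr V pct [ 63.  66.  69. 106. 115.] 88.0
  rect ((576.2050170898438, -179.64163208007812), (14.638436317443848, 21.366313934326172), 10.26989459991455)
  cen (256.15877623493736, 203.41832256005108) [ 576.09527413 -180.03984862   75.5       ]
[ 571.68047695 -180.92864358   70.06215407]
```

```bash
python3 - <<'E'
from h import *
from scipy.spatial.transform import Rotation as R
o=ctrl.get_obs();M=R.from_rotvec(o["orientation"]).as_matrix();print(M.round(3)); y=M[:,1];print("jaw yaw",np.degrees(np.arctan2(y[1],y[0])))
t=cv2.imread("pics/top0.png");s=cv2.imread("pics/scene0.png")
for n,im,b in(("top",t,(170,195,222,245)),("scene",s,(430,190,490,230))):
    x0,y0,x1,y1=b;k=6
    c=cv2.resize(im[y0:y1,x0:x1],None,fx=k,fy=k,interpolation=cv2.INTER_CUBIC)
    h=cv2.cvtColor(c,cv2.COLOR_BGR2HSV).astype(int)
    m=((h[...,1]>70)&((h[...,0]<18)|(h[...,0]>170))).astype(np.uint8)
    m=cv2.morphologyEx(m,cv2.MORPH_CLOSE,np.ones((15,15)))
    m=cv2.morphologyEx(m,cv2.MORPH_OPEN,np.ones((15,15)))
    cs=max(cv2.findContours(m,cv2.RETR_EXTERNAL,cv2.CHAIN_APPROX_NONE)[0],key=cv2.contourArea)
    P=np.array([onz(n,x0+(a+.5)/k-.5,y0+(b+.5)/k-.5,7)[:2] for a,b in cs[:,0]],np.float32)
    print(n,cv2.minAreaRect(P))
    ov=cv2.convertScaleAbs(c,alpha=1.6);cv2.drawContours(ov,[cs],-1,(255,0,255),1);cv2.imwrite(f"pics/hold_{n}.png",ov)
E
```

```text
[[-0.001  0.372 -0.928]
 [ 0.001 -0.928 -0.372]
 [-1.    -0.001  0.   ]]
jaw yaw -68.17948255867522
top ((487.07476806640625, 361.489990234375), (78.00812530517578, 89.27108001708984), 17.822265625)
scene ((492.0200500488281, 360.72900390625), (82.82638549804688, 93.43128967285156), 17.448408126831055)
```

```bash
python3 - <<'E'
import cv2
a=cv2.imread("pics/hold_top.png");b=cv2.imread("pics/hold_scene.png")
c=cv2.imread("pics/s_top_sp.png");d=cv2.imread("pics/s_scene_sp.png")
import numpy as np
W=np.zeros((600,800,3),np.uint8)
for im,(x,y) in((a,(0,0)),(b,(330,0)),(c,(0,310)),(d,(450,310))):
    im=im[:600-y,:800-x];W[y:y+im.shape[0],x:x+im.shape[1]]=im
cv2.imwrite("pics/W.png",W)
E
```

```text
(no output)
```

View pics/W.png

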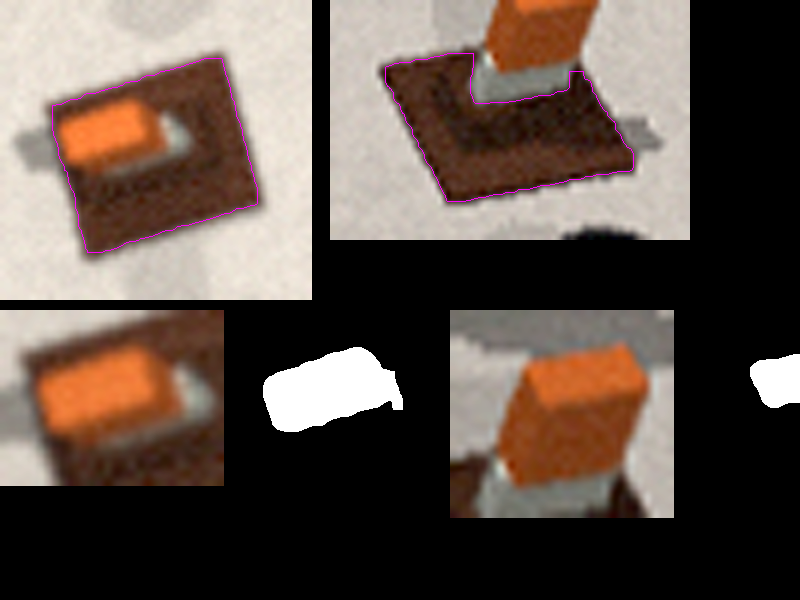

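Call:
{"fn": "move_arm", "kwargs": {
  "rows": [
    [347, 367, -72, 1.386, 1],
    [347, 367, -72, 1.386, 1],
    [347, 367, -72, 1.386, 1],
    [347, 367, -72, 1.386, 1],
    [347, 367, -72, 1.386, 1],
    [347, 367, -72, 1.386, 1],
    [347, 367, -72, 1.386, 1],
    [347, 367, -72, 1.386, 1],
    [347, 367, -72, 1.386, 1],
    [347, 367, -72, 1.386, 1],
    [347, 367, -72, 1.386, 1],
    [347, 367, -72, 1.386, 1]
  ]
}}

```text
t: 1.6
ee_pos: [578.3, -214.1, 150.3]
orientation: [1.064, 1.295, -1.066]
ft_force: [-0.1, -0.2, 1.1]
width: 0.4
```

```bash
cat > look.py <<'E'
import sys
from h import *
from scipy.spatial.transform import Rotation as R
k=sys.argv[1];bx=eval(sys.argv[2]);
o=ctrl.get_obs();y=R.from_rotvec(o["orientation"]).as_matrix()[:,1];print(o["t"],o["ee_pos"].round(1),"jaw",np.degrees(np.arctan2(y[1],y[0])).round(2),o["ft_force"].round(2),o["width"].round(1),o["qpos"].round(2))
ims=[]
for n in("top","scene"):
    if n not in bx: continue
    x0,y0,x1,y1=bx[n]; im=get_image(n);cv2.imwrite(f"pics/raw_{n}_{k}.png",im)
    f=min(800/(x1-x0),(600/len(bx))/(y1-y0));ims.append(cv2.convertScaleAbs(cv2.resize(im[y0:y1,x0:x1],None,fx=f,fy=f,interpolation=cv2.INTER_CUBIC),alpha=1.6))
w=max(i.shape[1] for i in ims);ims=[cv2.copyMakeBorder(i,0,0,0,w-i.shape[1],0) for i in ims]
cv2.imwrite(f"pics/l{k}.png",np.vstack(ims)[:600,:800])
E
python3 look.py 1 '{"top":(250,130,430,240),"scene":(220,130,400,260)}'
```

```text
Traceback (most recent call last):
  File "look.py", line 5, in <module>
    o=ctrl.get_obs();y=R.from_rotvec(o["orientation"]).as_matrix()[:,1];print(o["t"],o["ee_pos"].round(1),"jaw",np.degrees(np.arctan2(y[1],y[0])).round(2),o["ft_force"].round(2),o["width"].round(1),o["qpos"].round(2))
                                                                                                                                                                                  ^^^^^^^^^^^^^^^^
AttributeError: 'float' object has no attribute 'round'
```

```bash
sed -i 's/o\["width"\].round(1)/round(o["width"],1)/' look.py
python3 look.py 1 '{"top":(250,130,430,240),"scene":(220,130,400,260)}'
```

```text
1.6 [ 578.3 -214.1  150.3] jaw 11.1 [-0.07 -0.16  1.06] 0.4 [-0.37  0.5   1.7  -0.    0.95 -0.57]
```

View pics/l1.png

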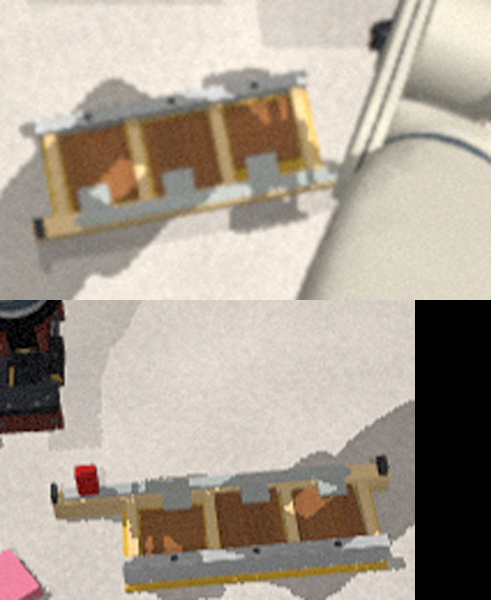

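```bash
python3 - <<'E'
from h import *
im=cv2.imread("pics/raw_scene_1.png");o=ctrl.get_obs()["ee_pos"];print(proj("scene",o))
c=cv2.resize(im[80:240,180:340],(600,600),interpolation=cv2.INTER_CUBIC);c=cv2.convertScaleAbs(c,alpha=2)
u=(proj("scene",o)-(180,80)+.5)*3.75;cv2.circle(c,tuple(u.astype(int)),3,(255,0,255),-1)
u=(proj("scene",o-[0,0,92])-(180,80)+.5)*3.75;cv2.circle(c,tuple(u.astype(int)),3,(0,255,0),-1)
cv2.imwrite("pics/t1.png",c)
E
```

```text
[238.79260111 183.90757437]
```

View pics/t1.png

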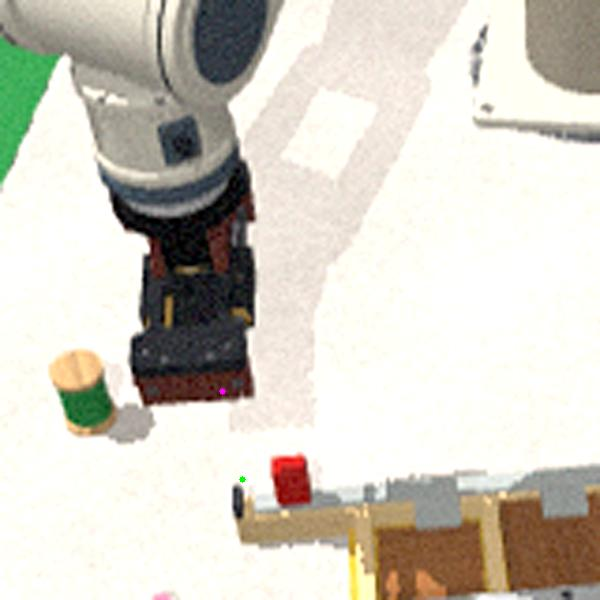

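```bash
python3 - <<'E'
from h import *
from scipy.spatial.transform import Rotation as R
im=cv2.imread("pics/raw_scene_1.png");ob=ctrl.get_obs();o=ob["ee_pos"];M=R.from_rotvec(ob["orientation"]).as_matrix()
c=cv2.resize(im[80:240,180:340],(600,600),interpolation=cv2.INTER_CUBIC);c=cv2.convertScaleAbs(c,alpha=2)
def d(p,col):
    u=(proj("scene",o+M@np.array(p,float))-(180,80)+.5)*3.75;cv2.circle(c,tuple(u.astype(int)),3,col,-1)
for b in(-79.7,):
  for y in(-89,89):
    for z in(-37.5,37.5): d((b,y,z),(255,0,255))
for y in(-13.5,13.5):
    for z in(-10,10): d((0,y,z),(0,200,0))
cv2.imwrite("pics/t1.png",c)
E
```

```text
(no output)
```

View pics/t1.png

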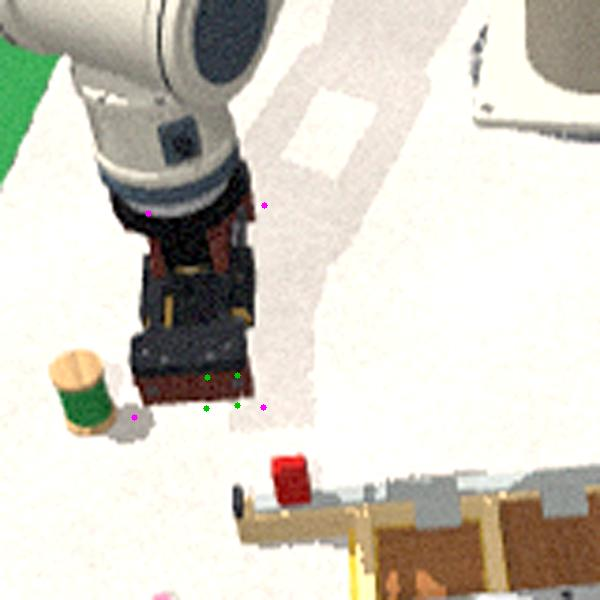

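Call:
{"fn": "move_arm", "kwargs": {
  "rows": [
    [0, 0, -40, 0, 1],
    [0, 0, -65, 0, 1],
    [0, 0, -80, 0, 1],
    [0, 0, -88, 0, 1],
    [0, 0, -92, 0, 1],
    [0, 0, -92, 0, 1]
  ]
}}

```text
t: 2.45
ee_pos: [578.9, -214.0, 58.7]
orientation: [1.064, 1.295, -1.066]
ft_force: [0.1, -0.8, 0.4]
width: 0.5
```

```bash
python3 look.py 2 '{"scene":(200,130,360,250)}'
```

```text
2.45 [ 578.9 -214.    58.7] jaw 11.13 [ 0.06 -0.78  0.38] 0.5 [-0.37  0.63  1.73 -0.    0.78 -0.57]
```

View pics/l2.png

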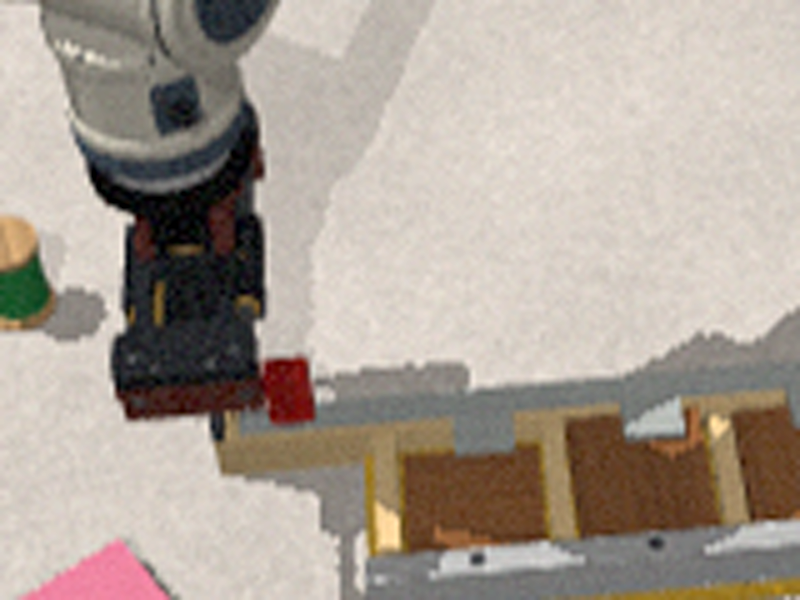

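Call:
{"fn": "move_arm", "kwargs": {
  "rows": [
    [-1.2, 6, 0, 0, 1],
    [-2.4, 12, 0, 0, 1],
    [-3.5, 18, 0, 0, 1],
    [-4.7, 24, 0, 0, 1],
    [-5.8, 29.4, 0, 0, 1],
    [-7, 35, 0, 0, 1],
    [-7.8, 39.2, 0, 0, 1],
    [-8.3, 42, 0, 0, 1]
  ]
}}

```text
t: 3.5
ee_pos: [570.7, -171.7, 58.9]
orientation: [1.064, 1.295, -1.065]
ft_force: [1.9, -2.0, 0.8]
width: 0.1
```

```bash
python3 look.py 3 '{"scene":(200,130,360,250)}'
```

```text
3.5 [ 570.7 -171.7   58.9] jaw 11.14 [ 1.87 -2.03  0.79] 0.1 [-0.31  0.61  1.78 -0.    0.75 -0.51]
```

View pics/l3.png

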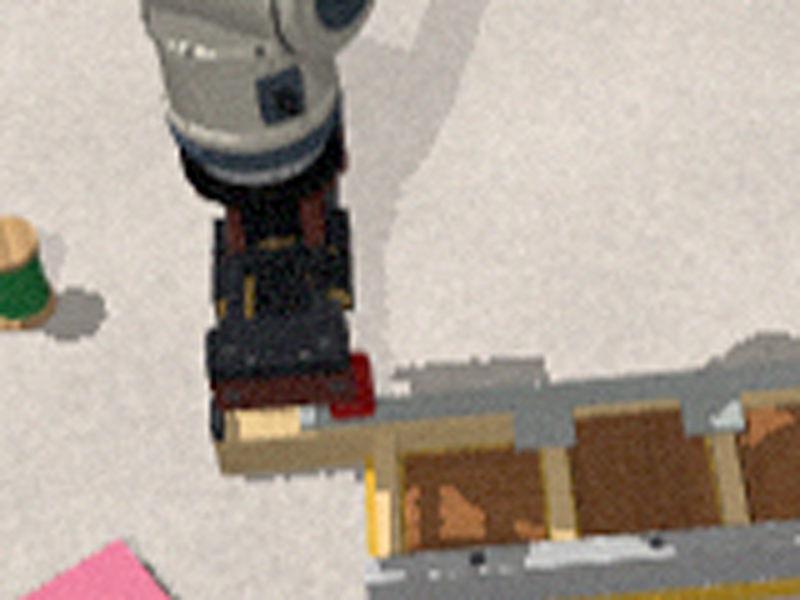

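Call:
{"fn": "move_arm", "kwargs": {
  "rows": [
    [-0.6, 3, 0, 0, 1],
    [-1, 5, 0, 0, 1],
    [-1.2, 6, 0, 0, 1],
    [-1.4, 7, 0, 0, 1],
    [-1.6, 8, 0, 0, 1]
  ]
}}

```text
t: 4.18
ee_pos: [569.6, -166.6, 58.9]
orientation: [1.06, 1.291, -1.066]
ft_force: [-0.1, -20.7, -4.1]
width: 0.6
```

Call:
{"fn": "move_arm", "kwargs": {
  "rows": [
    [1.2, -6, 0, 0, 1],
    [2.4, -12, 0, 0, 1],
    [2.4, -12, 50, 0, 1],
    [2.4, -12, 110, 0, 1],
    [-40, 120, 130, 0.06, -1],
    [-82, 526, 130, 0.118, -1],
    [-82, 526, 130, 0.118, -1],
    [-82, 526, 130, 0.118, -1],
    [-82, 526, 130, 0.118, -1],
    [-82, 526, 130, 0.118, -1],
    [-82, 526, 130, 0.118, -1],
    [-82, 526, 130, 0.118, -1]
  ]
}}

```text
t: 5.68
ee_pos: [493.0, 315.8, 187.9]
orientation: [0.972, 1.337, -0.977]
ft_force: [0.4, 0.6, 0.0]
width: 77.0
```

Call:
{"fn": "move_arm", "kwargs": {
  "rows": [
    [0, 0, 0, 0, -1],
    [0, 0, 0, 0, -1]
  ]
}}

```text
t: 5.92
ee_pos: [492.3, 315.6, 187.5]
orientation: [0.97, 1.338, -0.977]
ft_force: [-0.7, -0.4, -0.4]
width: 87.5
```

```bash
python3 look.py 4 '{"top":(165,130,425,260),"scene":(230,130,500,260)}'
```

```text
5.925 [492.3 315.6 187.5] jaw 18.06 [-0.68 -0.42 -0.39] 87.5 [ 0.55  0.41  1.75 -0.01  0.99  0.24]
```

View pics/l4.png

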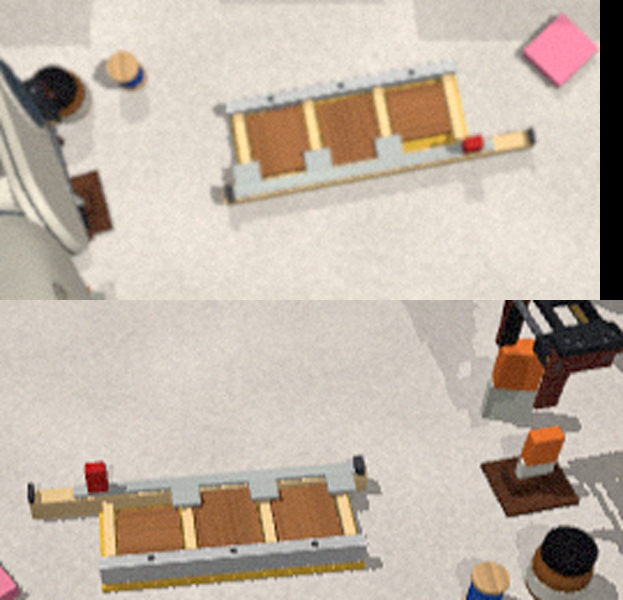

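```bash
python3 - <<'E'
from h import *
from scipy.spatial.transform import Rotation as R
im=cv2.imread("pics/raw_scene_4.png");ob=ctrl.get_obs();o=ob["ee_pos"];M=R.from_rotvec(ob["orientation"]).as_matrix()
x0,y0=420,120
c=cv2.resize(im[y0:y0+80,x0:x0+80],(600,600),interpolation=cv2.INTER_CUBIC);c=cv2.convertScaleAbs(c,alpha=2.2)
def d(p,col):
    u=(proj("scene",o+M@np.array(p,float))-(x0,y0)+.5)*7.5;cv2.circle(c,tuple(u.astype(int)),3,col,-1)
for y in(44,57.5,-44,-57.5):
    for z in(-10,10): d((0,y,z),(0,200,0))
cv2.imwrite("pics/t1.png",c)
E
```

```text
(no output)
```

View pics/t1.png

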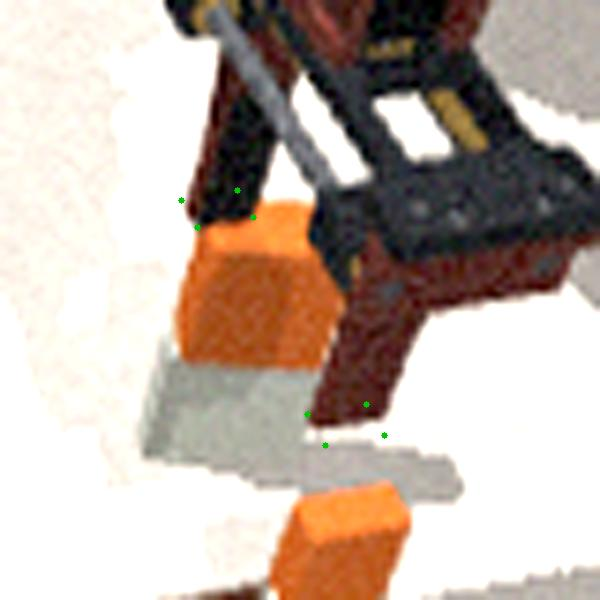

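Call:
{"fn": "move_arm", "kwargs": {
  "rows": [
    [-2, 45, -30, 0, -1],
    [-2, 45, -60, 0, -1],
    [-2, 45, -72, 0, -1],
    [-2, 45, -72, 0, -1],
    [-2, 45, -72, 0, -1]
  ]
}}

```text
t: 6.65
ee_pos: [491.7, 359.1, 116.8]
orientation: [0.974, 1.336, -0.978]
ft_force: [1.0, -0.9, 0.8]
width: 88.0
```

```bash
python3 look.py 5 '{"scene":(430,140,510,220)}'; python3 - <<'E'
from h import *
from scipy.spatial.transform import Rotation as R
im=cv2.imread("pics/raw_scene_5.png");ob=ctrl.get_obs();o=ob["ee_pos"];M=R.from_rotvec(ob["orientation"]).as_matrix()
x0,y0=430,140
c=cv2.resize(im[y0:y0+80,x0:x0+80],(600,600),interpolation=cv2.INTER_CUBIC);c=cv2.convertScaleAbs(c,alpha=2.2)
def d(p,col):
    u=(proj("scene",o+M@np.array(p,float))-(x0,y0)+.5)*7.5;cv2.circle(c,tuple(u.astype(int)),2,col,-1)
for y in(44,57.5,-44,-57.5):
    for z in(-10,10): d((0,y,z),(0,200,0))
for y in(10,-10):
    for z in(-19,19): d((o[2]-93,y,z),(255,0,255))
cv2.imwrite("pics/t1.png",c)
E
```

```text
6.65 [491.7 359.1 116.8] jaw 17.86 [ 0.97 -0.9   0.78] 88.0 [ 0.61  0.53  1.73 -0.01  0.88  0.31]
```

View pics/t1.png

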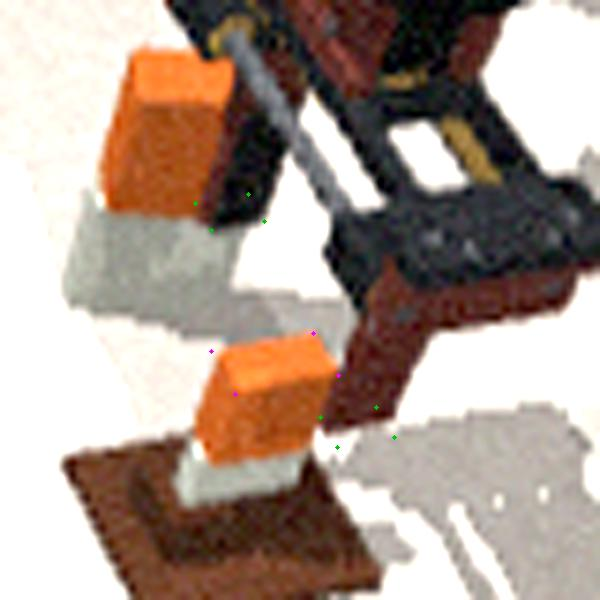

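```bash
python3 - <<'E'
from h import *
# big spacer top-face corners: top crop c2 scale5 off(165,150); scene crop scale 4.62 off(420,140), +400
for z in(100,115):
  print("top",[onz("top",165+a/5-.5,150+b/5-.5,z)[:2].round() for a,b in((68,515),(68,570),(165,515),(165,570))])
  print("scene",[onz("scene",420+(a-400)/4.62-.5,140+b/4.62-.5,z)[:2].round() for a,b in((530,30),(617,37),(522,65),(612,70))])
E
```

```text
top [array([388., 376.]), array([359., 374.]), array([389., 324.]), array([359., 322.])]
scene [array([343., 324.]), array([345., 375.]), array([374., 316.]), array([374., 369.])]
top [array([388., 371.]), array([359., 370.]), array([388., 319.]), array([359., 318.])]
scene [array([359., 319.]), array([361., 370.]), array([390., 312.]), array([390., 364.])]
```

Call:
{"fn": "move_arm", "kwargs": {
  "rows": [
    [-1.5, 1.4, -25, 0, -1],
    [-1.5, 1.4, -45, 0, -1],
    [-1.5, 1.4, -58, 0, -1],
    [-1.5, 1.4, -63, 0, -1],
    [-1.5, 1.4, -63, 0, -1]
  ]
}}

```text
t: 7.32
ee_pos: [490.3, 360.7, 53.8]
orientation: [0.973, 1.336, -0.978]
ft_force: [-0.1, -0.4, -0.5]
width: 88.0
```

```bash
python3 look.py 6 '{"scene":(430,140,510,220)}'
```

```text
7.325 [490.3 360.7  53.8] jaw 17.88 [-0.11 -0.39 -0.49] 88.0 [ 0.62  0.63  1.75 -0.01  0.76  0.31]
```

View pics/l6.png

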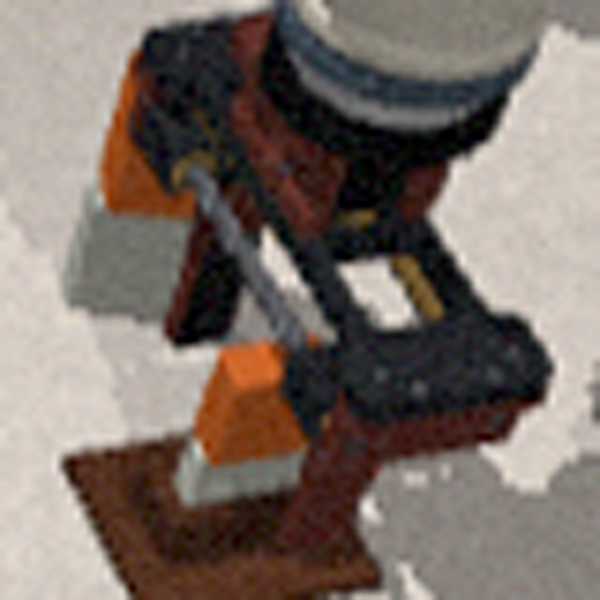

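Call:
{"fn": "move_arm", "kwargs": {
  "rows": [
    [0, 0, 0, 0, 1],
    [0, 0, 0, 0, 1],
    [0, 0, 0, 0, 1],
    [0, 0, 0, 0, 1],
    [0, 0, 0, 0, 1],
    [0, 0, 0, 0, 1],
    [0, 0, 0, 0, 1]
  ]
}}

```text
t: 8.25
ee_pos: [490.5, 360.8, 54.1]
orientation: [0.974, 1.336, -0.977]
ft_force: [-0.5, 0.2, -0.1]
width: 21.2
```

```bash
python3 look.py 7 '{"scene":(430,140,510,220)}'
```

```text
8.25 [490.5 360.8  54.1] jaw 17.88 [-0.51  0.25 -0.07] 21.2 [ 0.62  0.63  1.75 -0.01  0.76  0.31]
```

View pics/l7.png

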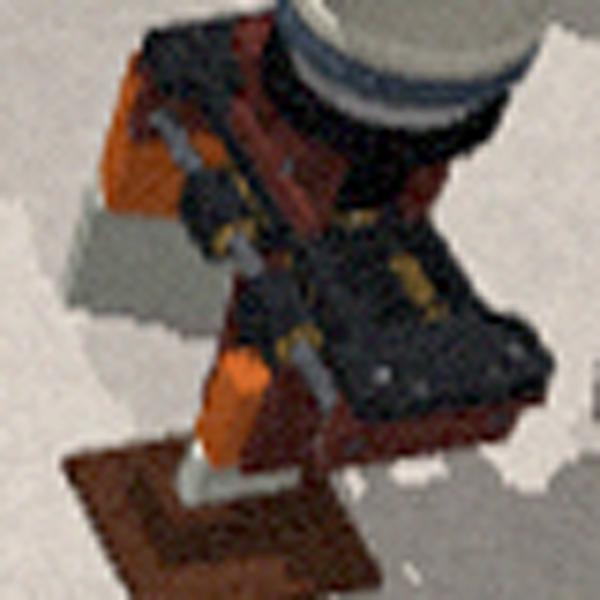

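Call:
{"fn": "move_arm", "kwargs": {
  "rows": [
    [0, 0, 4, 0, 1],
    [0, 0, 10, 0, 1],
    [0, 0, 20, 0, 1],
    [0, 0, 35, 0, 1],
    [0, 0, 55, 0, 1],
    [0, 0, 85, 0, 1],
    [0, 0, 100, 0, 1],
    [0, 0, 100, 0, 1]
  ]
}}

```text
t: 9.3
ee_pos: [491.2, 361.4, 155.8]
orientation: [0.976, 1.335, -0.975]
ft_force: [0.3, -0.6, -1.6]
width: 20.2
```

```bash
python3 look.py 8 '{"scene":(420,100,520,220)}'
```

```text
9.3 [491.2 361.4 155.8] jaw 17.88 [ 0.29 -0.57 -1.57] 20.2 [ 0.62  0.48  1.71 -0.01  0.94  0.31]
```

View pics/l8.png

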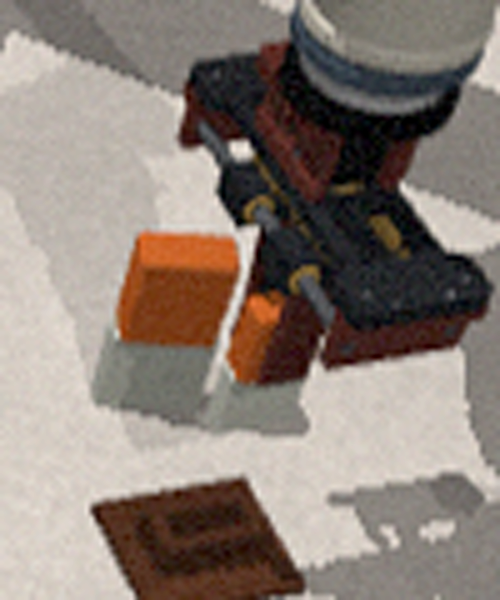

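```bash
python3 - <<'E'
from h import *
t=cv2.imread("pics/raw_top_4.png");s=cv2.imread("pics/raw_scene_4.png")
a=cv2.resize(t[150:210,325:405],(800,600),interpolation=cv2.INTER_CUBIC)
b=cv2.resize(s[195:255,235:315],(800,600),interpolation=cv2.INTER_CUBIC)
cv2.imwrite("pics/g1.png",cv2.convertScaleAbs(a,alpha=1.6));cv2.imwrite("pics/g2.png",cv2.convertScaleAbs(b,alpha=1.6))
E
```

```text
(no output)
```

View pics/g1.png

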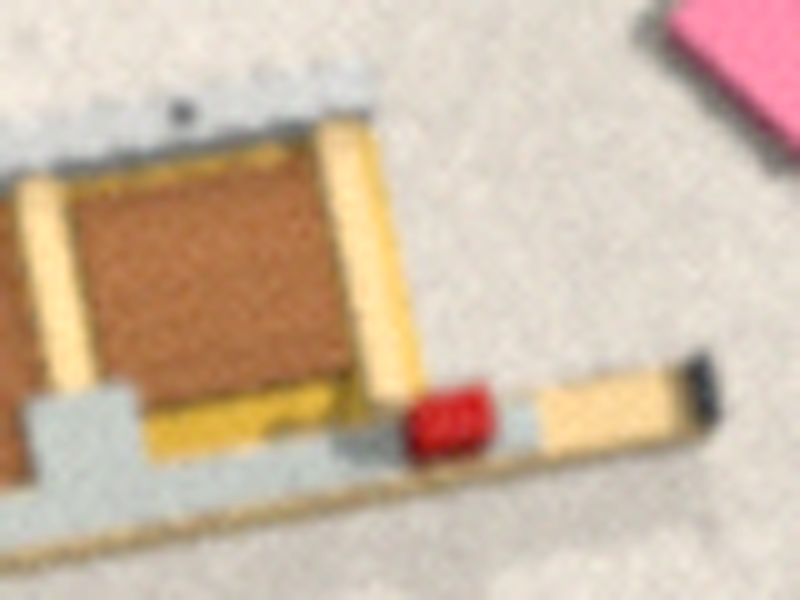

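View pics/g2.png

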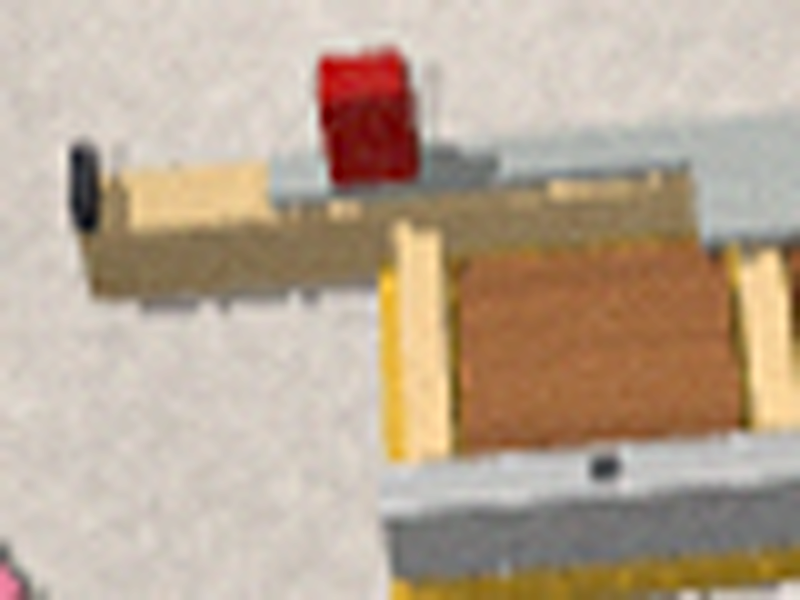

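```bash
python3 - <<'E'
from h import *
from jig import jigpose
t=cv2.imread("pics/raw_top_4.png");L,F,th=jigpose(t);
ex=np.array([np.cos(th),np.sin(th)]);ey=np.array([-ex[1],ex[0]])
fx=np.mean([f@ex for f in F]);cy=[c@ey for c,d in L];print(cy)
O=(fx-45)*ex+np.mean(cy[:3])*ey-45*ey;print("O",O,np.degrees(th))
J=lambda n,u,v,z:(lambda p:(round((p-O)@ex,1),round((p-O)@ey,1)))(onz(n,u,v,z)[:2])
T=lambda a,b:(325+a/10-.5,150+b/10-.5)
S=lambda a,b:(235+a/10-.5,195+b/10-.5)
print("board rear top",[J("top",*T(*p),28) for p in((95,412),(150,403),(355,372))])
print("board front top",[J("top",*T(*p),28) for p in((75,205),(320,165))])
print("fence face z8",[J("top",*T(*p),40) for p in((100,172),(315,128))])
print("slide edge",[J("top",*T(*p),36) for p in((150,463),(335,430))],[J("top",*T(*p),30) for p in((150,463),(335,430))])
print("tooth",[J("top",*T(*p),36) for p in((25,402),(135,382))])
print("grip",[J("top",*T(*p),75.5) for p in((410,400),(490,388))])
print("scene fence top inner",[J("scene",*S(*p),40) for p in((385,468),(800,430))])
print("scene rail inner top",[J("scene",*S(*p),30) for p in((280,215),(400,203),(690,172))])
print("scene div",[J("scene",*S(*p),26) for p in((395,222),(442,222),(405,460),(450,455))])
# grip
b=(235,195)
E
```

```text
div [572.5 143.1] 11.28
div [591.2  55.1] 10.48
div [608.  -33.1] 10.66
div [ 614.5 -126. ] 13.07
div [ 576.9 -191.6] -85.66
fence res 0.13950131646100639 th 11.19894326423226 [array([612.57299593, 126.69033781]), array([ 658.35229983, -104.53442378])]
[np.float64(29.183103048446725), np.float64(-60.806857126430415), np.float64(-150.51455717160795), np.float64(-242.94884306905232), np.float64(-300.00786656778195)]
O [589.99157258   9.04542186] 11.19894326423226
board rear top [(np.float64(-26.9), np.float64(-48.8)), (np.float64(-27.3), np.float64(-65.0)), (np.float64(-29.6), np.float64(-125.1))]
board front top [(np.float64(34.5), np.float64(-54.9)), (np.float64(32.6), np.float64(-127.4))]
fence face z8 [(np.float64(40.0), np.float64(-63.2)), (np.float64(41.0), np.float64(-126.8))]
slide edge [(np.float64(-46.0), np.float64(-61.1)), (np.float64(-46.6), np.float64(-115.2))] [(np.float64(-45.0), np.float64(-61.5)), (np.float64(-45.6), np.float64(-115.8))]
tooth [(np.float64(-21.7), np.float64(-29.2)), (np.float64(-21.9), np.float64(-61.5))]
grip [(np.float64(-48.8), np.float64(-133.5)), (np.float64(-49.6), np.float64(-156.1))]
scene fence top inner [(np.float64(48.5), np.float64(-145.6)), (np.float64(48.1), np.float64(-40.8))]
scene rail inner top [(np.float64(-43.3), np.float64(-171.5)), (np.float64(-43.9), np.float64(-139.6)), (np.float64(-46.1), np.float64(-61.9))]
scene div [(np.float64(-40.8), np.float64(-141.4)), (np.float64(-39.4), np.float64(-128.9)), (np.float64(36.7), np.float64(-141.4)), (np.float64(36.4), np.float64(-129.9))]
```

Call:
{"fn": "move_arm", "kwargs": {
  "rows": [
    [85, -447, 10, -0.117, 1],
    [85, -447, 10, -0.117, 1],
    [85, -447, 10, -0.117, 1],
    [85, -447, 10, -0.117, 1],
    [85, -447, 10, -0.117, 1],
    [85, -447, 10, -0.117, 1],
    [85, -447, 10, -0.117, 1],
    [85, -447, 10, -0.117, 1],
    [85, -447, 10, -0.117, 1],
    [85, -447, 10, -0.117, 1],
    [85, -447, 10, -0.117, 1],
    [85, -447, 10, -0.117, 1]
  ]
}}

```text
t: 10.85
ee_pos: [575.4, -84.9, 164.6]
orientation: [1.061, 1.291, -1.064]
ft_force: [0.1, 0.1, -0.8]
width: 19.8
```

```bash
python3 look.py 9 '{"top":(240,130,400,240),"scene":(220,110,380,260)}'
```

```text
10.85 [575.4 -84.9 164.6] jaw 11.27 [ 0.1   0.14 -0.77] 19.8 [-0.17  0.43  1.77 -0.    0.93 -0.36]
```

View pics/l9.png

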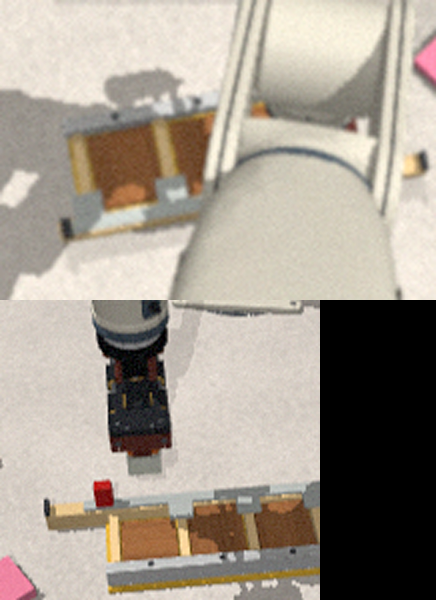

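Call:
{"fn": "move_arm", "kwargs": {
  "rows": [
    [0.7, -0.8, -30, 0, 1],
    [0.7, -0.8, -55, 0, 1],
    [0.7, -0.8, -70, 0, 1],
    [0.7, -0.8, -73.5, 0, 1],
    [0.7, -0.8, -73.5, 0, 1]
  ]
}}

```text
t: 11.58
ee_pos: [576.6, -86.2, 91.6]
orientation: [1.062, 1.29, -1.064]
ft_force: [0.2, 0.4, -1.1]
width: 19.8
```

```bash
python3 look.py 10 '{"scene":(240,170,320,230)}'; python3 - <<'E'
from h import *
from scipy.spatial.transform import Rotation as R
ob=ctrl.get_obs();o=ob["ee_pos"];M=R.from_rotvec(ob["orientation"]).as_matrix()
c=cv2.imread("pics/l10.png")
def d(p,col):
    u=(proj("scene",p)-(240,170)+.5)*10;cv2.circle(c,tuple(u.astype(int)),2,col,-1)
for y in(6,-6):
    for z in(-21,21): d(o+M@np.array([46.1,y,z]),(0,255,0))
cv2.imwrite("pics/t1.png",c)
E
```

```text
11.575 [576.6 -86.2  91.6] jaw 11.24 [ 0.18  0.43 -1.14] 19.8 [-0.17  0.54  1.81 -0.01  0.79 -0.36]
```

View pics/t1.png

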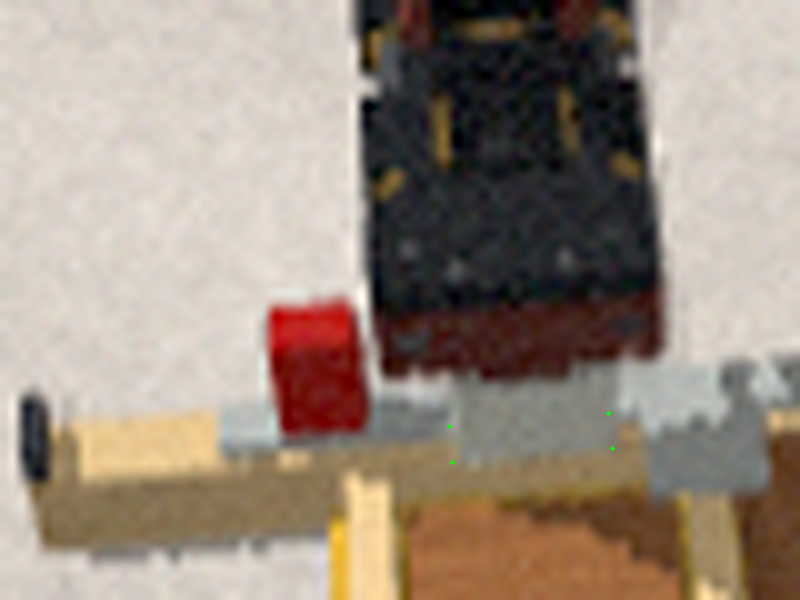

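Call:
{"fn": "move_arm", "kwargs": {
  "rows": [
    [0, 0, -7, 0, 1],
    [0, 0, -12, 0, 1],
    [0, 0, -12.5, 0, 1],
    [-2, -0.4, -12.5, 0, 1],
    [-4, -0.8, -12.5, 0, 1],
    [-5, -1, -12.5, 0, 1]
  ]
}}

```text
t: 12.38
ee_pos: [571.6, -87.3, 79.4]
orientation: [1.062, 1.29, -1.063]
ft_force: [0.3, 0.3, -1.4]
width: 19.9
```

```bash
python3 look.py 11 '{"scene":(240,170,320,230)}'
```

```text
12.375 [571.6 -87.3  79.4] jaw 11.24 [ 0.29  0.26 -1.41] 19.9 [-0.17  0.55  1.82 -0.01  0.76 -0.36]
```

View pics/l11.png

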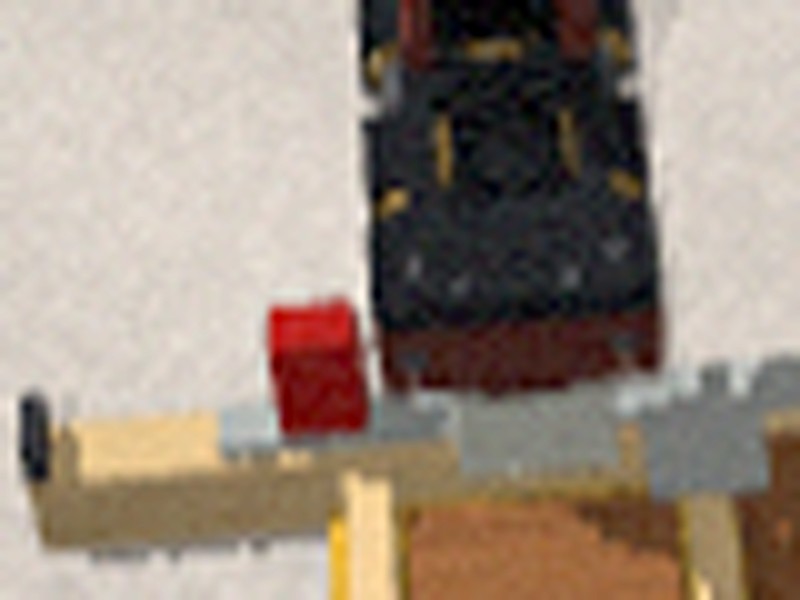

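Call:
{"fn": "move_arm", "kwargs": {
  "rows": [
    [-1.5, -0.3, 0, 0, 1],
    [-3, -0.6, 0, 0, 1],
    [-3, -0.6, 0, 0, 1]
  ]
}}

```text
t: 12.8
ee_pos: [568.4, -87.9, 79.5]
orientation: [1.062, 1.29, -1.063]
ft_force: [-0.2, -0.1, -1.2]
width: 20.0
```

Call:
{"fn": "move_arm", "kwargs": {
  "rows": [
    [-1, -0.2, 0, 0, 1],
    [-2, -0.4, 0, 0, 1],
    [-2, -0.4, 0, 0, 1]
  ]
}}

```text
t: 13.18
ee_pos: [567.7, -88.2, 79.7]
orientation: [1.063, 1.287, -1.062]
ft_force: [5.4, 2.5, -3.5]
width: 20.3
```

Call:
{"fn": "move_arm", "kwargs": {
  "rows": [
    [2, 0.4, 0, 0, 1],
    [3.6, 0.8, 0, 0, 1],
    [3.6, 0.8, -2, 0, 1],
    [3.6, 0.8, -4, 0, 1],
    [3.6, 0.8, -6, 0, 1],
    [3.6, 0.8, -8, 0, 1]
  ]
}}

```text
t: 13.92
ee_pos: [571.2, -87.5, 71.6]
orientation: [1.063, 1.288, -1.062]
ft_force: [0.2, 0.1, -0.6]
width: 19.8
```

Call:
{"fn": "move_arm", "kwargs": {
  "rows": [
    [0, 0, -2, 0, 1],
    [0, 0, -4, 0, 1],
    [0, 0, -6, 0, 1],
    [0, 0, -8, 0, 1],
    [0, 0, -8, 0, 1]
  ]
}}

```text
t: 14.55
ee_pos: [571.1, -87.4, 63.4]
orientation: [1.063, 1.288, -1.062]
ft_force: [-0.4, 0.7, -2.2]
width: 19.6
```

```bash
python3 look.py 12 '{"scene":(240,170,320,230)}'
```

```text
14.55 [571.1 -87.4  63.4] jaw 11.22 [-0.4   0.7  -2.16] 19.6 [-0.17  0.58  1.83 -0.    0.73 -0.36]
```

View pics/l12.png

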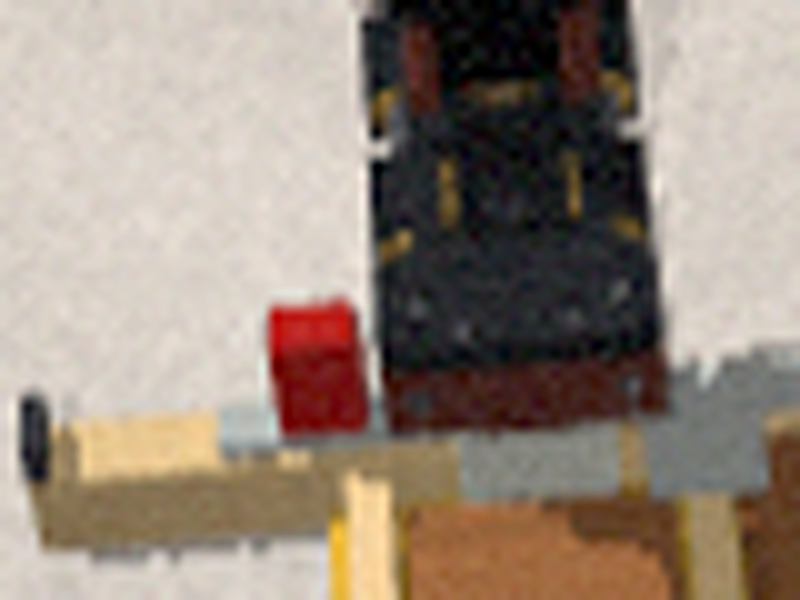

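Call:
{"fn": "move_arm", "kwargs": {
  "rows": [
    [0, 0, -2, 0, 1],
    [0, 0, -4, 0, 1],
    [0, 0, -6, 0, 1],
    [0, 0, -7, 0, 1],
    [0, 0, -7, 0, 1]
  ]
}}

```text
t: 15.22
ee_pos: [571.0, -87.4, 56.3]
orientation: [1.063, 1.288, -1.062]
ft_force: [0.5, 0.1, -0.8]
width: 20.0
```

Call:
{"fn": "move_arm", "kwargs": {
  "rows": [
    [1, 0.2, 0, 0, 1],
    [2, 0.4, 0, 0, 1],
    [2.9, 0.6, 0, 0, 1],
    [3.9, 0.8, 0, 0, 1],
    [4.9, 1, 0, 0, 1],
    [5.9, 1.2, 0, 0, 1],
    [6.9, 1.4, 0, 0, 1],
    [6.9, 1.4, 0, 0, 1]
  ]
}}

```text
t: 16.23
ee_pos: [578.1, -86.0, 56.3]
orientation: [1.063, 1.288, -1.062]
ft_force: [0.3, -0.5, -0.8]
width: 19.8
```

```bash
python3 look.py 13 '{"top":(240,130,400,240),"scene":(240,180,320,250)}'
```

```text
16.225 [578.1 -86.   56.3] jaw 11.22 [ 0.34 -0.5  -0.8 ] 19.8 [-0.17  0.6   1.81 -0.    0.73 -0.36]
```

View pics/l13.png

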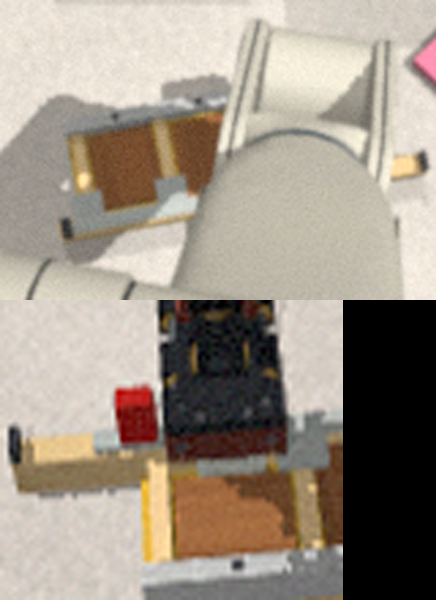

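Call:
{"fn": "move_arm", "kwargs": {
  "rows": [
    [1, 0.2, 0, 0, 1],
    [2, 0.4, 0, 0, 1],
    [2.9, 0.6, 0, 0, 1],
    [2.9, 0.6, 0, 0, 1]
  ]
}}

```text
t: 16.82
ee_pos: [581.2, -85.4, 56.4]
orientation: [1.063, 1.287, -1.062]
ft_force: [0.2, 0.4, -0.7]
width: 20.1
```

Call:
{"fn": "move_arm", "kwargs": {
  "rows": [
    [1, 0.2, 0, 0, 1],
    [2, 0.4, 0, 0, 1],
    [2, 0.4, 0, 0, 1]
  ]
}}

```text
t: 17.2
ee_pos: [582.2, -85.0, 56.2]
orientation: [1.062, 1.289, -1.063]
ft_force: [-5.4, -1.4, 1.2]
width: 19.5
```

Call:
{"fn": "move_arm", "kwargs": {
  "rows": [
    [1.5, 0.3, 0, 0, 1],
    [2.2, 0.45, 0, 0, 1],
    [2.9, 0.6, 0, 0, 1],
    [2.9, 0.6, 0, 0, 1],
    [2.9, 0.6, 0, 0, 1]
  ]
}}

```text
t: 17.82
ee_pos: [582.3, -84.7, 55.6]
orientation: [1.06, 1.294, -1.067]
ft_force: [-9.1, -3.9, 3.6]
width: 19.7
```

```bash
python3 look.py 14 '{"scene":(240,180,320,250)}'
```

```text
17.825 [582.3 -84.7  55.6] jaw 11.23 [-9.14 -3.92  3.56] 19.7 [-0.16  0.6   1.8  -0.01  0.74 -0.35]
```

View pics/l14.png

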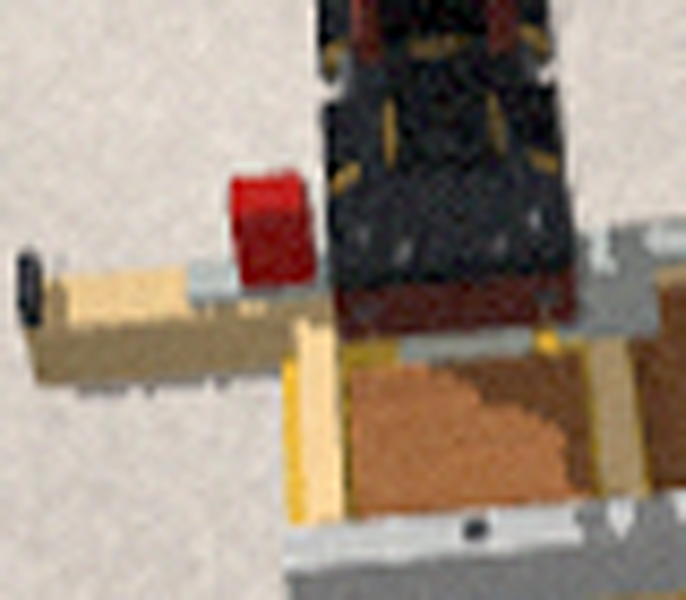

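Call:
{"fn": "move_arm", "kwargs": {
  "rows": [
    [3.2, 0.3, 0.5, 0, 1],
    [4, 0.5, 0.5, 0, 1],
    [4, 0.5, 0.5, 0, 1],
    [4, 0.5, 0.5, 0, 1]
  ]
}}

```text
t: 18.38
ee_pos: [582.6, -84.6, 55.4]
orientation: [1.057, 1.3, -1.071]
ft_force: [-12.6, -3.6, 6.1]
width: 19.9
```

```bash
python3 look.py 15 '{"scene":(240,180,400,250)}'; python3 - <<'E'
from h import *
s=cv2.imread("pics/raw_scene_15.png")
O=np.array([590,9.05]);th=np.radians(11.2);ex=np.array([np.cos(th),np.sin(th)]);ey=np.array([-ex[1],ex[0]])
J=lambda u,v,z:(lambda p:(round((p-O)@ex,1),round((p-O)@ey,1)))(onz("scene",u,v,z)[:2])
S=lambda a,b:(240+a/8.575-.5,180+b/8.575-.5)
print("board rear",[J(*S(*p),28) for p in((350,365),(585,345))])
print("fence",[J(*S(*p),40) for p in((350,517),(580,498))])
import numpy as np
a=cv2.imread("pics/raw_scene_4.png")
cv2.imwrite("pics/cmp.png",cv2.convertScaleAbs(np.vstack([cv2.resize(i[190:250,240:400],(800,300),interpolation=cv2.INTER_CUBIC) for i in(a,s)]),alpha=1.8))
E
```

```text
18.375 [582.6 -84.6  55.4] jaw 11.24 [-12.59  -3.58   6.12] 19.9 [-0.16  0.61  1.79 -0.01  0.75 -0.35]
board rear [(np.float64(-19.5), np.float64(-125.3)), (np.float64(-19.4), np.float64(-52.8))]
fence [(np.float64(45.9), np.float64(-127.1)), (np.float64(46.3), np.float64(-59.3))]
```

View pics/cmp.png

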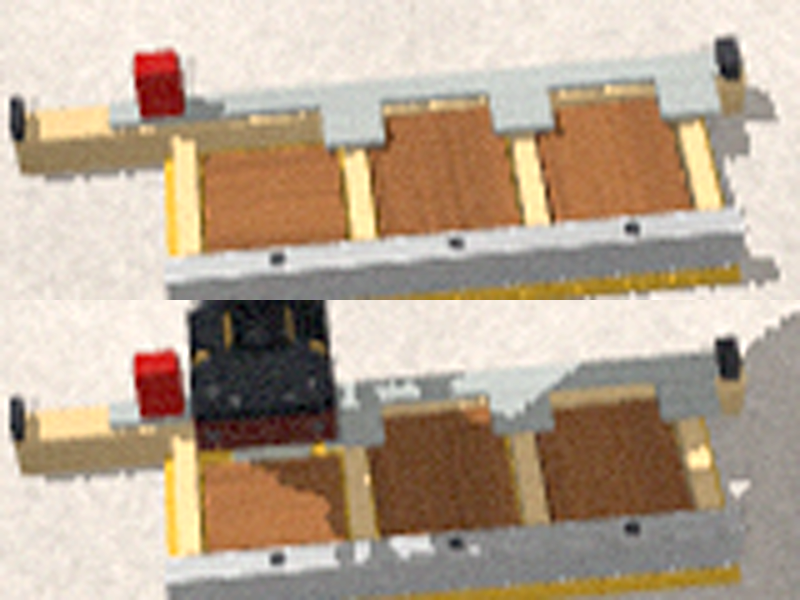

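```bash
python3 -c "
from workcell import ctrl
o=ctrl.get_obs();print(o['t'],o['ft_force'],o['width']);print(ctrl.close_job())"
```

```text
18.425 [-11.59298154  -4.58277617   5.5568457 ] 19.687790674602386
the job is handed in; nothing more can be done
None
```

I finished the task and handed it in at t ≈ 18.4 s, with the gripper still holding the spacer and pressing the board.

**What I did**
- **Guard:** I pushed the red grip along +y until it stopped, at about 21 N. The pictures put the grip at jig y ≈ -145 mm, which is its end stop, and it was still there at the end.
- **Spacer:** I lifted the 20 × 38 mm-handled spacer out of its holder and left the larger one on the bench. I touched the blade lightly against the guard slide's edge to find the rail. Then I lowered it into the y = -90 bay without resistance, its foot ending about 1–2 mm above the floor.
- **Board:** I pushed the 66 mm board until it stopped moving.

**Last checks**
- **Holding force:** about 12–13 N towards the fence, with the jaws closed to 19.7 mm on the handle.
- **Flush:** in the scene camera the board's rear edge was parallel to the fence and about 65.5 mm from it, against 66 mm expected. I took this as flush.
- **Other items:** the other two boards and the guard looked unmoved.

**What disagreed or was uncertain**
- The two cameras differed by about 4–5 mm in x at the guard grip and the holder. I relied on touch and on the scene camera, which matched the held blade to about half a pixel.
- In the top camera the guard's teeth appeared about 5 mm shorter than stated. I did not resolve this.
- The arm blocked the top view of the working bay at the end, so the flush check rests on the scene camera and the force.
- The last push tilted the tool by about 0.8° and added about 6 N vertically, so the spacer's foot may be lightly touching the floor.

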